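# Find the stamped wine crate and push it onto the dispatch belt

## Task

Two empty pine crates stand on the packing bench, one either side of the stopped dispatch belt, and only one has the cellar's mark burnt into its underside. First tip both crates over towards you so that each lies on its long side with its underside showing; then push the marked one, still lying like that, sideways until it is wholly on the belt. Pull and push with the fingers only, never lifting a crate off the bench; leave the unmarked crate lying on its side off the belt, and everything else undisturbed.

Things in the scene. Friction and masses are not known exactly. Their poses are not given: they have to be found in the camera images.
- crate_a: one of two outwardly equal empty open-topped slatted pine crates, 100 mm deep (own x), 150 wide (own y), 130 high (own z), about 0.35 kg, centre of mass 60 mm up. Starts upright, own x pointing away from the robot. Pulled near the top of its far wall it tips about its near lower edge, pulled low it slides; past 40 degrees it falls over and lies own x up, 100 mm high. Origin: centre of its underside
- crate_b: one of two outwardly equal empty open-topped slatted pine crates, 100 mm deep (own x), 150 wide (own y), 130 high (own z), about 0.35 kg, centre of mass 60 mm up. Starts upright, own x pointing away from the robot. Pulled near the top of its far wall it tips about its near lower edge, pulled low it slides; past 40 degrees it falls over and lies own x up, 100 mm high. Origin: centre of its underside
- crate_a_mid (a point): centre of crate_a's outer box: 65 mm above its underside, on its middle
- crate_b_mid (a point): centre of crate_b's outer box: 65 mm above its underside, on its middle
- stamp (a point): centre of the burnt mark (a 72 mm dark ring round a bunch of grapes) on the underside of the one marked crate, 8 mm above the plane that crate stands on, on its middle; hidden until that crate is tipped
- belt: black rubber belt let flush into the bench top, 190 mm wide (own y), running straight away from the robot (own x) between 12 mm aluminium edge strips flush with it; smooth, no step, it does not move. Origin: on its centre line, at surface height; its near end is 350 mm from there towards the robot. A 110 mm high carton stands on it from 115 mm beyond the origin
- bottle_white: full wine bottle, pale glass, standing, 74 mm across, 300 mm tall, at the left; origin: centre of its foot; leave it alone
- half_bottle: half bottle, dark glass, standing, 60 mm across, 235 mm tall, at the right; origin: centre of its foot; leave it alone
- tape_roll: roll of brown packing tape lying flat on the belt, 100 mm across, 48 mm high; origin: centre of its underside; leave it alone
- cork_tin: round metal tin with a lid, 87 mm across, 88 mm high, at the left; origin: centre of its foot; leave it alone
- mallet: hammer lying on the bench at the right, about 0.3 m long; origin near its middle on the bench; leave it alone
- tasting_glass: stemmed tasting glass, 72 mm across, 185 mm tall, beyond the crates, left of the carton; origin: centre of its foot; leave it alone

How it is judged:
On the way, in this order (a step that is already met when the one before it is completed fails the run):
1. both crates lie on their near long sides, undersides showing (angle between each of crate_a, crate_b's own x axis and vertical below 0.15 rad), for 0.3 s.
2. the marked crate, lying on its side, is wholly on the belt (y of crate_a_mid in the frame of belt between -0.023 and 0.023 m and x of crate_a_mid in the frame of belt above -0.32 m and angle between crate_a's own x axis and vertical below 0.15 rad and height (world z) of crate_a_mid below 0.058 m), for 0.2 s.
At the end, for the whole second after the job is handed in: the marked crate lies at rest on its near long side (within 0.15 rad) on the belt, its centre within 23 mm of the belt's centre line and past the belt's near end by 30 mm or more; the other lies at rest on its near long side with its centre more than 120 mm from the centre line (all of step 2 and angle between crate_b's own x axis and vertical below 0.15 rad and not (y of crate_b_mid in the frame of belt between -0.12 and 0.12 m) and height (world z) of crate_b_mid below 0.058 m and linear speed of each of crate_a, crate_b below 0.02 m/s); the robot touches nothing.
It fails at once if a crate is lifted clear of the bench (about 15 mm or more) ((height (world z) of crate_a_mid above 0.099 m or (angle between crate_a's own z axis and vertical below 0.15 rad and height (world z) of crate_a_mid above 0.087 m) or (angle between crate_a's own x axis and vertical below 0.15 rad and height (world z) of crate_a_mid above 0.075 m)) or (height (world z) of crate_b_mid above 0.099 m or (angle between crate_b's own z axis and vertical below 0.15 rad and height (world z) of crate_b_mid above 0.087 m) or (angle between crate_b's own x axis and vertical below 0.15 rad and height (world z) of crate_b_mid above 0.075 m))).
It fails at once if the unmarked crate is pushed onto the belt (its centre within 120 mm of the centre line) (y of crate_b_mid in the frame of belt between -0.12 and 0.12 m).
It fails at once if another thing on the bench is moved by 20 mm or more (distance of any of bottle_white, half_bottle, tape_roll, cork_tin, mallet, tasting_glass from where it was at the start of the episode above 0.02 m).
It also fails if it takes over 72 s, if anything falls off the work surface, if the arm or the gripper's body presses on something with over 40 N, if the wrist force passes 120 N, or if a joint passes its speed limit or range.

## Robot

A 6-joint arm with a two-finger parallel gripper is mounted at the origin on the work surface. World frame = base frame: x ahead of the robot, y to its left, z up, the work surface at z = 0. Lengths are in m, angles in rad, forces in N, time in s.
With the tool pointing down it reaches from about 0.375 to 0.9 m from the base axis. Payload 3.1 kg.
Tool frame: the origin (TCP) lies at the very end of the fingers, on their centre line; the grasp point (between the pads) lies 19 mm behind it; z points along the fingers, y is the direction in which the jaws open and shut (so a half turn about z gives the same grasp; the last joint's range is limited). The gripper opens to 87 mm and grips with 3 to 60 N. Pads are 19 mm wide; open, the fingers measure 117 mm over their backs; the gripper's body (75 mm by 190 mm) begins 51 mm behind the grasp point.
Start: joints at [0.934, 0.527, 1.433, -0, 1.181, -0.178], TCP at [0.276, 0.561, 0.223] pointing down, gripper open.
Joint ranges: [-3.08, 3.08], [-0.75, 2.2], [0.22, 2.44], [-1.43, 4.57], [0, 2.65], [-2.85, 2.85]. Speed limits (rad/s): [2.79, 2.79, 3.14, 3.14, 3.14, 3.14].

## Interface

Orientations are given as a unit quaternion [x, y, z, w].
In Python, from rig import robot gives the robot as it stands.
- The arm moves only by the tool arm_command, never from a script. Its argument "targets" is a list of rows, each a list of 5 numbers: the shift along the tool's x, y, z in cm, then the turn about the tool's z in rad, then the finger opening in cm, from 0 to 8.7. In form: [[dx, dy, dz, spin, hand], ...]. A call has 1 to 5 rows; each row is the pose to reach, as a shift and turn from the pose commanded when the call began, along the tool's axes at that moment; what a row does not reach only later rows make up. A row lasts 1/8 s, in which the tool goes at most 62.5 mm and 10.7 degrees, less where a joint would pass 70% of its speed; a pose out of reach is approached as far as the arm can. A call with a gripper value outside its range is refused whole. The fingers move at their own pace and stop on an object; "newtons" is the grip in N (left out, the last holds). Time passes only in rows, so rows that repeat a pose let the fingers close. It gives the time, the measured TCP pose, the force and the opening at its end, in the units of the state.
- robot.get_obs(): the state, without advancing time (a new reading comes with each control period).
- robot.camera(name): name is "scene" or "top"; returns (picture, depth): 420x560x3 uint8, red, green, blue; 420x560 float32, m along the optical axis (not along the pixel's ray), 0 where there is no reading.
- robot.camera_model(name): a dict with "mtx" (3x3 intrinsics, pixels), "k1" (the pictures are not rectified: a ray, as slopes to the right and down, at radius r is drawn at 1 + k1 r^2 times it, then the intrinsics apply), "extrinsics" (4x4, takes a point from world to camera coordinates). Camera axes: x right, y up, looking along -z (the intrinsics and any distortion apply to the point x, -y, -z); pixel columns grow to the right and rows downward; lengths in m; the calibration is good to about 2 mm. A picture is of the moment at which its call begins. camera_model takes no time and is no camera call.
- robot.hand_in(): hands the job in, once; it reports no verdict.
The state is a dict: "time": time; "q": joint angles; "joint_velocities": joint speeds; "joint_torque": joint torques, N m; "position": TCP position; "tool_rot": TCP orientation; "ft_force": force on the tool from outside, world axes, zero at the start; "moment": the same for the moment, N m; "grip_width": finger opening in m.
Only numpy, scipy, OpenCV 4.12 (cv2) and the standard library are available. Lean on these libraries where they do the work, as an engineer would, in place of code of your own. Each camera call takes 0.05 s, during which the arm holds its last target.

## Working session

There is one attempt and no reset: what is moved stays moved. The work goes in short steps, Python scripts to look and compute and a tool call to move; the robot and the scene stay as the last step left them, time stands still between calls to the robot, and variables do not carry over. Pictures are saved under pics/ and viewed, and the job is handed in when it is done.

Besides the shell and the picture viewer there is one more tool, called as name([rows], argument=value, ...), one row to a line, values as JSON. arm_command: Moves the arm, as the interface text tells. Its arguments: {"type":"object","properties":{"targets":{"type":"array","items":{"type":"array","items":{"type":"number"}}},"newtons":{"type":"number"}},"required":["targets"]}

```bash
ls; mkdir -p pics
python3 - <<'E'
from rig import robot
import cv2,numpy as np
o=robot.get_obs()
for k,v in o.items(): print(k,np.round(v,3))
for n in ("scene","top"):
    p,d=robot.camera(n)
    cv2.imwrite(f"pics/{n}0.png",p[:,:,::-1]); np.save(f"pics/{n}0.npy",d)
    m=robot.camera_model(n); print(n,m)
E
```

```text
pics
time 0.0
q [ 0.935  0.528  1.434 -0.     1.181 -0.178]
joint_velocities [ 0.002 -0.002  0.001  0.001  0.001 -0.001]
joint_torque [ 1.0000e-03 -4.4004e+01 -1.7659e+01  6.3000e-02  5.8000e-02 -0.0000e+00]
position [0.276 0.56  0.222]
tool_rot [ 0.227  0.974 -0.001 -0.   ]
ft_force [-0.056  0.074  0.301]
moment [0.011 0.026 0.027]
grip_width 0.087
scene {'mtx': array([[503.56867594,   0.        , 284.11025359],
       [  0.        , 503.56867594, 216.35239698],
       [  0.        ,   0.        ,   1.        ]]), 'k1': -0.0960236598200366, 'extrinsics': array([[-0.60553435,  0.79575871,  0.00980986,  0.36829755],
       [-0.60484563, -0.4681997 ,  0.64416675,  0.31245792],
       [ 0.51719427,  0.38413164,  0.76482218, -1.88128699],
       [ 0.        ,  0.        ,  0.        ,  1.        ]])}
top {'mtx': array([[391.64372618,   0.        , 276.92467726],
       [  0.        , 391.64372618, 211.16998084],
       [  0.        ,   0.        ,   1.        ]]), 'k1': -0.08394401008188707, 'extrinsics': array([[-0.00232039, -0.99997445, -0.00676064,  0.01657902],
       [ 0.98537421, -0.00343835,  0.17036974, -0.60082454],
       [-0.17038863, -0.00626643,  0.98535702, -1.04661429],
       [ 0.        ,  0.        ,  0.        ,  1.        ]])}
```

View pics/scene0.png

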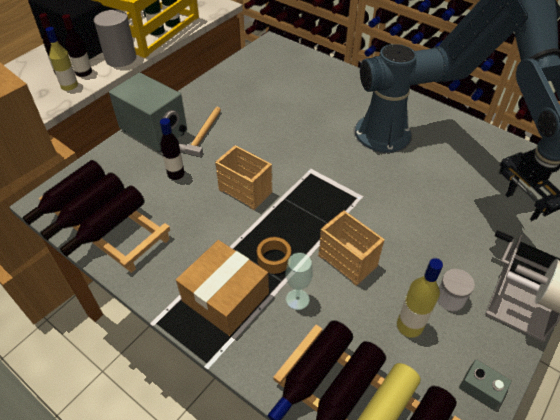

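View pics/top0.png

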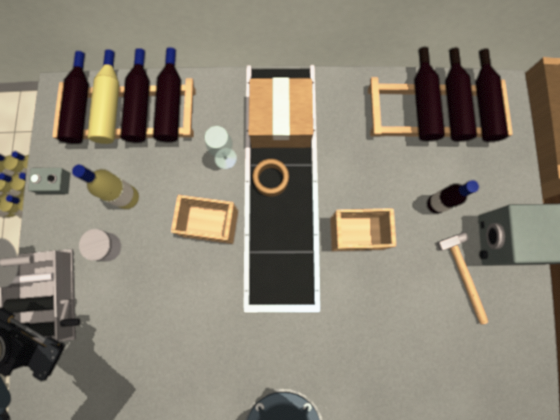

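The top view shows the left crate at about (204,219), the right crate at about (364,229) and the belt strips at columns ~247 and ~316. The tape roll is at (270,177), the glass foot at (225,158), and the carton starts at row ~147. Next I'll measure positions.

```bash
cat > h.py <<'E'
import numpy as np,cv2
from rig import robot
def ray(n,uv):
    m=robot.camera_model(n);K=m['mtx'];E=m['extrinsics']
    p=cv2.undistortPoints(np.float64(uv).reshape(-1,1,2),K,np.array([m['k1'],0,0,0.])).reshape(-1,2)
    d=np.c_[p[:,0],-p[:,1],-np.ones(len(p))]
    R=E[:3,:3];t=E[:3,3]
    return -R.T@t, d@R
def plane(n,uv,z):
    c,d=ray(n,uv); return c+d*((z-c[2])/d[:,2])[:,None]
def proj(n,P):
    m=robot.camera_model(n);E=m['extrinsics'];K=m['mtx']
    q=np.atleast_2d(P)@E[:3,:3].T+E[:3,3]; s=np.c_[q[:,0]/-q[:,2],-q[:,1]/-q[:,2]]
    s=s*(1+m['k1']*(s**2).sum(1))[:,None]
    return s*K[0,0]+K[:2,2]
def cloud(n,d):
    h,w=d.shape;u,v=np.meshgrid(np.arange(w),np.arange(h))
    c,r=ray(n,np.c_[u.ravel(),v.ravel()]); return (c+r*d.reshape(-1,1)).reshape(h,w,3)
E
python3 - <<'E'
from h import *
im=cv2.imread('pics/top0.png');d=np.load('pics/top0.npy');P=cloud('top',d)
def rect(m):
    q=P[m][:,:2].astype(np.float32);return cv2.minAreaRect(q)
hsv=cv2.cvtColor(im,cv2.COLOR_BGR2HSV)
for nm,(u0,u1,v0,v1),z in (('L',(165,242,188,248),.13),('R',(325,402,200,258),.13)):
    M=np.zeros(d.shape,bool);M[v0:v1,u0:u1]=1
    # image-contour rim outline, on z=.13
    c=(M&(hsv[...,1]>70)&(hsv[...,2]>60)).astype(np.uint8)
    m2=M&(P[...,2]>.118)&(P[...,2]<.14)
    print(nm,'depth rim',m2.sum(),rect(m2), 'zmax',P[M][:,2].max(), 'x',P[m2][:,0].min(),P[m2][:,0].max(),'y',P[m2][:,1].min(),P[m2][:,1].max())
    m3=M&(P[...,2]>.01)
    print('  px bbox',np.argwhere(m3).min(0),np.argwhere(m3).max(0))
# other things
for nm,(u0,u1,v0,v1),zl in (('tape',(245,295,150,203),.03),('carton',(240,322,70,150),.1),('glass',(195,245,120,172),.002),('tin',(70,118,225,265),.07),('bottle',(70,145,160,215),.05),('half',(420,485,175,220),.05)):
    M=np.zeros(d.shape,bool);M[v0:v1,u0:u1]=1;M&=(P[...,2]>zl)&(P[...,2]<.4)
    q=P[M]; print(nm,M.sum(),q.min(0).round(3),q.max(0).round(3))
# belt
s=hsv[...,2]
for v in (210,240,280,295):
    r=(s[v,238:330]>160); cols=np.flatnonzero(r)+238
    if len(cols): print(v,cols, plane('top',[[c,v] for c in (cols[0],cols[-1])],0).round(3).tolist())
print(plane('top',[[282,304],[282,311],[247,308],[317,308],[250,160],[313,160],[250,300],[315,300]],0).round(3))
g=cv2.resize(im[120:320,150:420],None,fx=2.9,fy=2.9,interpolation=cv2.INTER_CUBIC);cv2.imwrite('pics/top0z.png',g)
E
```

```text
L depth rim 620 ((0.572928786277771, 0.20978468656539917), (0.152455136179924, 0.10088519752025604), 82.23240661621094) zmax 1.1337631343217556 x 0.5128270082393537 0.6318372529374017 y 0.1302699855226548 0.2899460232005388
  px bbox [188 171] [247 240]
R depth rim 633 ((0.54236900806427, -0.2157525271177292), (0.10109034925699234, 0.1539383828639984), 1.656782627105713) zmax 1.1337631343217556 x 0.49074861848147167 0.5933452178907812 y -0.29191821659321776 -0.13852936463472035
  px bbox [206 326] [255 401]
tape 479 [ 0.654 -0.014  0.03 ] [0.752 0.083 0.053]
carton 3651 [ 0.804 -0.086  0.1  ] [0.977 0.093 0.117]
glass 1231 [0.731 0.113 0.002] [0.895 0.267 0.19 ]
tin 832 [0.462 0.471 0.071] [0.547 0.559 0.096]
bottle 1439 [0.615 0.426 0.05 ] [0.692 0.495 0.303]
half 912 [ 0.576 -0.577  0.05 ] [ 0.658 -0.424  0.24 ]
210 [239 240 241 242 243 244 245 246 247 248 249 313 314 315 316 317 318 319
 320 321 322 323 324 325 326 327 328 329] [[0.614, 0.127, 0.0], [0.613, -0.138, 0.0]]
240 [238 239 240 241 242 243 244 245 246 247 248 314 315 316 317 318 319] [[0.525, 0.129, 0.0], [0.524, -0.107, 0.0]]
280 [238 239 240 241 242 243 244 245 246 247 248 314 315 316 317 318 319 320
 321 322 323 324 325 326 327 328 329] [[0.41, 0.127, 0.0], [0.409, -0.133, 0.0]]
295 [238 239 240 241 242 243 244 245 246 247 248 315 316 317 318 319 320 321
 322 323 324 325 326 327 328 329] [[0.368, 0.127, 0.0], [0.367, -0.132, 0.0]]
[[ 0.343  0.001  0.   ]
 [ 0.323  0.001  0.   ]
 [ 0.332  0.101  0.   ]
 [ 0.331 -0.098  0.   ]
 [ 0.767  0.096  0.   ]
 [ 0.766 -0.094  0.   ]
 [ 0.354  0.092  0.   ]
 [ 0.353 -0.092  0.   ]]
```

```bash
sleep 0.1
```

```text
(no output)
```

View pics/top0z.png

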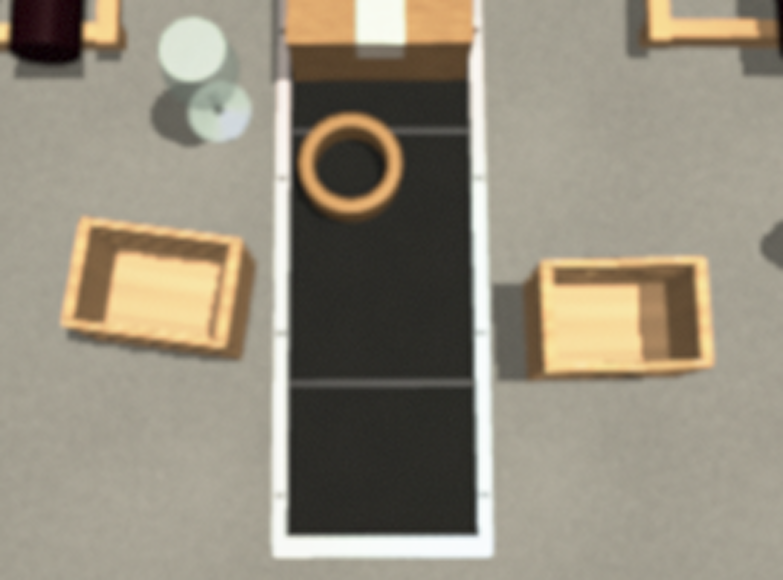

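```bash
cat >> h.py <<'E'
from scipy.spatial.transform import Rotation as Ro
def go(target,ydeg=None):
    o=robot.get_obs();R=Ro.from_quat(o['tool_rot']).as_matrix();p=np.array(o['position'])
    dl=R.T@(np.array(target)-p)*100
    a=np.degrees(np.arctan2(R[1,1],R[0,1])); s=0 if ydeg is None else -np.radians((ydeg-a+90)%180-90)
    print('t',round(o['time'],2),'pos',p.round(4),'ydeg',round(a,1),'delta cm',dl.round(2),'spin',round(s,3),'q',np.round(o['q'],2))
E
python3 -c "
from h import *
go([.644,.200,.2],82.2)"
```

```text
t 0.1 pos [0.2758 0.5601 0.2217] ydeg 63.8 delta cm [-48.95 -16.02   2.18] spin -0.322 q [ 0.93  0.53  1.43  0.    1.18 -0.18]
```

arm_command([
  [-6,-2,0,-0.16,8.7],
  [-12,-4,0,-0.32,8.7],
  [-18,-6,0,-0.32,8.7],
  [-24,-8,0,-0.32,8.7],
  [-28,-9,0,-0.32,8.7],
])

```text
time: 0.72
position: [0.4891, 0.3538, 0.2222]
tool_rot: [0.07, 0.998, -0.0, -0.0]
ft_force: [0.8, 0.9, -0.4]
grip_width: 0.0871
```

```bash
python3 -c "
from h import *
go([.644,.200,.2],82.2)"
```

```text
t 0.72 pos [0.4891 0.3538 0.2222] ydeg 82.0 delta cm [-17.49 -13.08   2.22] spin -0.004 q [ 0.44  0.5   1.49 -0.    1.16 -0.99]
```

arm_command([
  [-5,-4,0,0,8.7],
  [-10,-8,0,0,8.7],
  [-15,-11,0,0,8.7],
  [-17.5,-13,1,0,8.7],
  [-17.5,-13,2,0,8.7],
])

```text
time: 1.35
position: [0.6447, 0.2008, 0.2014]
tool_rot: [0.071, 0.997, -0.0, 0.0]
ft_force: [-0.0, 0.3, -1.0]
grip_width: 0.087
```

Run:
```python
from h import *
go([.644,.200,.115],82.2)
for n in ("scene","top"):
    p,d=robot.camera(n); cv2.imwrite(f"pics/{n}1.png",p[:,:,::-1])
```

```text
t 1.35 pos [0.6447 0.2008 0.2014] ydeg 81.9 delta cm [ 0.06 -0.09  8.64] spin -0.006 q [ 0.14  0.62  1.32 -0.    1.21 -1.29]
```

View pics/scene1.png

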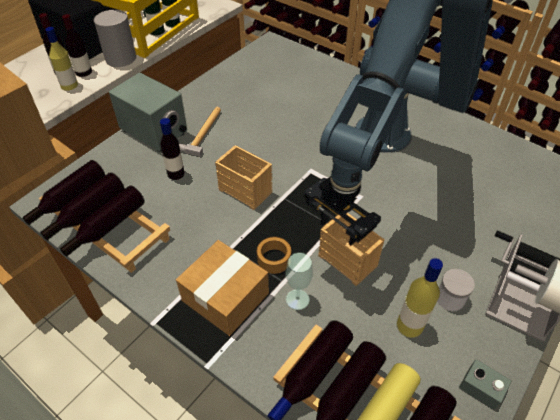

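View pics/top1.png

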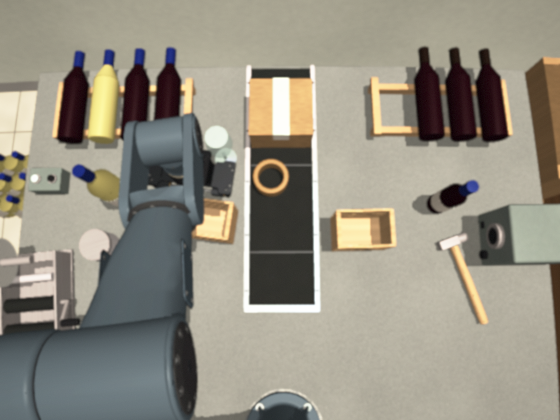

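In the scene view the gripper hangs just beyond the left crate's far wall, at about (345,215), clear of the glass at (298,268). Next: descend and pull.

arm_command([
  [0,0,4,0,8.7],
  [0,0,8,0,8.7],
  [0,0,8.5,0,8.7],
  [0,0,8.5,0,8.7],
])

```text
time: 1.95
position: [0.6429, 0.2044, 0.1183]
tool_rot: [0.068, 0.998, 0.0, 0.0]
ft_force: [-0.6, 0.9, 0.1]
grip_width: 0.0867
```

arm_command([
  [0.5,0,0,0,8.7],
  [1,0,0,0,8.7],
  [1.5,0,0,0,8.7],
  [2,0,0,0,8.7],
  [2.5,0,0,0,8.7],
])

```text
time: 2.58
position: [0.6194, 0.2068, 0.1186]
tool_rot: [0.069, 0.998, 0.0, 0.002]
ft_force: [3.4, -0.9, 2.6]
grip_width: 0.0873
```

Run:
```python
from h import *
go([.644,.200,.115],82.2)
for n in ("scene",):
    p,d=robot.camera(n); cv2.imwrite(f"pics/{n}2.png",cv2.resize(p[130:330,200:460,::-1],None,fx=3,fy=3))
```

```text
t 2.58 pos [0.6194 0.2068 0.1186] ydeg 82.1 delta cm [-2.53 -0.33  0.37] spin -0.002 q [ 0.15  0.69  1.45 -0.    1.   -1.28]
```

View pics/scene2.png

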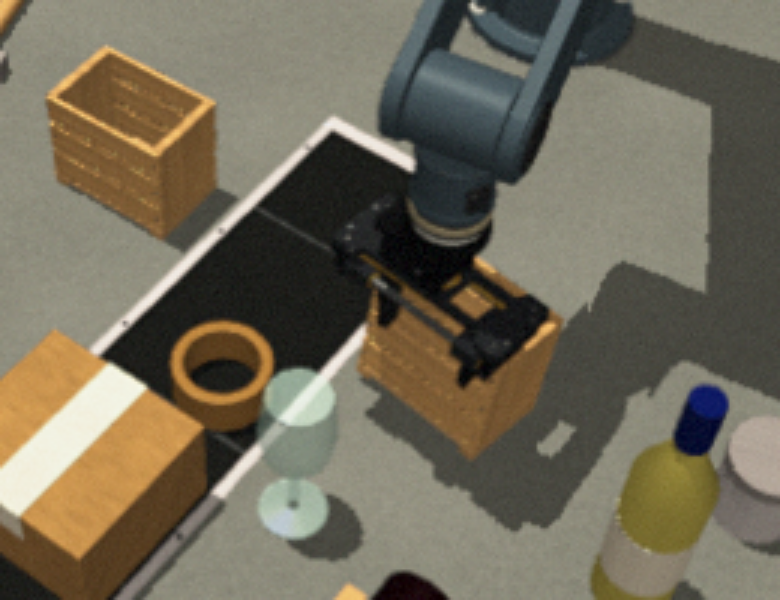

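The fingers are on the far wall, and the shadow gap at (400,420) suggests the crate is starting to tip. I'll keep pulling.

arm_command([
  [0.5,0,0,0,8.7],
  [1,0,0,0,8.7],
  [1.5,0,0,0,8.7],
  [2,0,0,0,8.7],
  [2.5,0,0,0,8.7],
])

```text
time: 3.25
position: [0.5943, 0.21, 0.1181]
tool_rot: [0.069, 0.998, -0.0, 0.001]
ft_force: [3.5, -2.4, 7.1]
grip_width: 0.0873
```

Run:
```python
from h import *
go([.644,.200,.115],82.2)
for n in ("scene",):
    p,d=robot.camera(n); cv2.imwrite(f"pics/{n}3.png",cv2.resize(p[130:330,200:460,::-1],None,fx=3,fy=3))
```

```text
t 3.25 pos [0.5943 0.21   0.1181] ydeg 82.1 delta cm [-5.06 -0.31  0.32] spin -0.001 q [ 0.16  0.66  1.51 -0.    0.97 -1.27]
```

View pics/scene3.png

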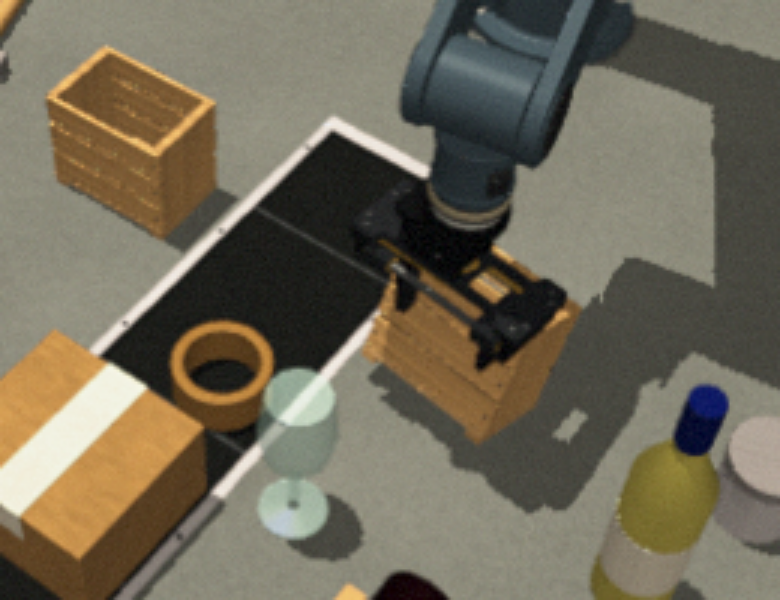

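It is tipping cleanly: the lower far edge is lifted at (480,440).

arm_command([
  [0.5,0,0,0,8.7],
  [1,0,0,0,8.7],
  [1.5,0,0,0,8.7],
  [2,0,0,0,8.7],
  [2.5,0,0,0,8.7],
])

```text
time: 3.92
position: [0.5785, 0.2125, 0.1242]
tool_rot: [0.068, 0.998, 0.0, 0.012]
ft_force: [9.6, -6.9, 26.2]
grip_width: 0.0868
```

Run:
```python
from h import *
go([.644,.200,.115],82.2)
for n in ("scene",):
    p,d=robot.camera(n); cv2.imwrite(f"pics/{n}4.png",cv2.resize(p[130:330,200:460,::-1],None,fx=3,fy=3))
```

```text
t 3.92 pos [0.5785 0.2125 0.1242] ydeg 82.2 delta cm [-6.63 -0.35  1.07] spin -0.0 q [ 0.17  0.63  1.56 -0.01  0.93 -1.26]
```

View pics/scene4.png

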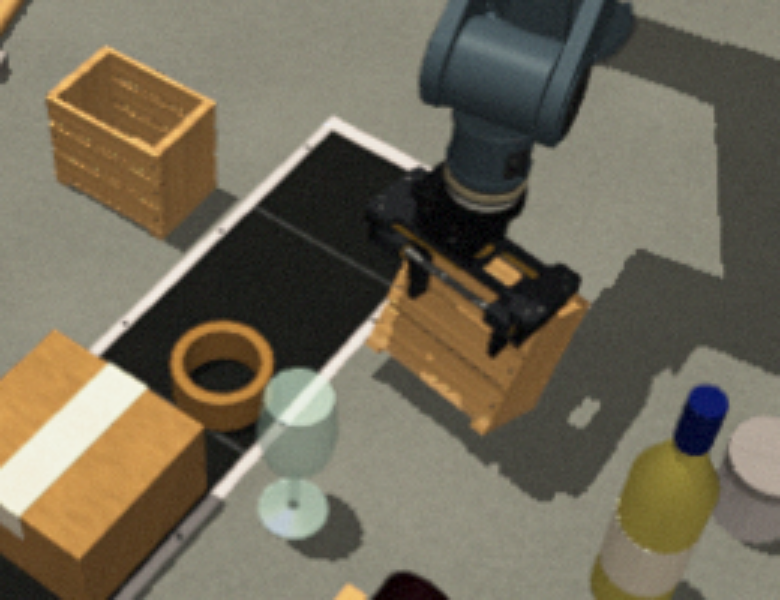

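Upward force on the fingers is now 26 N and the tool is lagging. The tip is probably caught against a slat while the wall rises, so I'll raise it along the arc.

arm_command([
  [0,0,-0.5,0,8.7],
  [0,0,-1,0,8.7],
  [0,0,-1.5,0,8.7],
])

```text
time: 4.35
position: [0.5665, 0.2136, 0.1318]
tool_rot: [0.069, 0.998, -0.0, -0.002]
ft_force: [-0.5, -0.1, -0.1]
grip_width: 0.0871
```

Run:
```python
from h import *
go([.644,.200,.115],82.2)
for n in ("scene",):
    p,d=robot.camera(n); cv2.imwrite(f"pics/{n}5.png",cv2.resize(p[130:330,200:460,::-1],None,fx=3,fy=3))
```

```text
t 4.35 pos [0.5665 0.2136 0.1318] ydeg 82.1 delta cm [-7.87 -0.28  1.64] spin -0.002 q [ 0.18  0.62  1.56  0.    0.97 -1.26]
```

View pics/scene5.png

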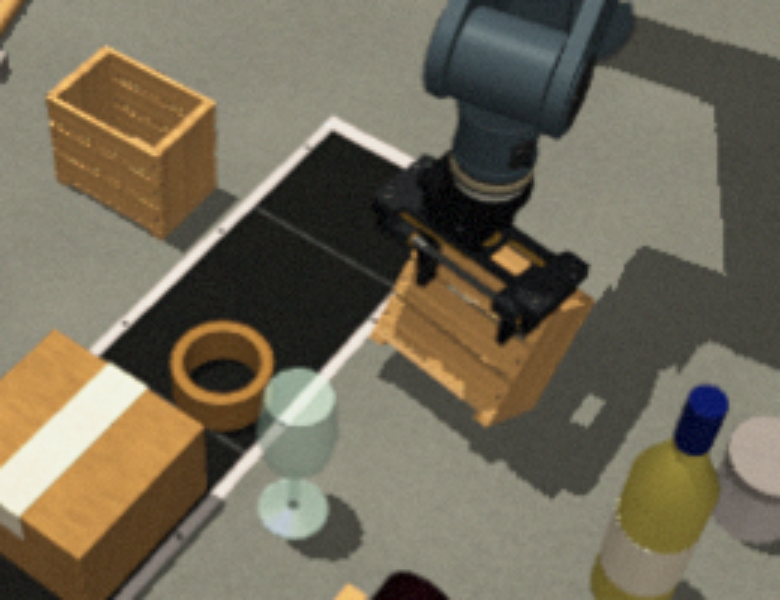

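The force is gone and the tilt is larger. I'll continue with a pull plus a slight rise.

arm_command([
  [0.5,0,-0.2,0,8.7],
  [1,0,-0.4,0,8.7],
  [1.5,0,-0.6,0,8.7],
  [2,0,-0.8,0,8.7],
  [2.5,0,-0.9,0,8.7],
])

```text
time: 5.03
position: [0.5436, 0.2172, 0.1417]
tool_rot: [0.069, 0.998, 0.0, -0.0]
ft_force: [1.0, -0.6, -1.1]
grip_width: 0.0873
```

Run:
```python
from h import *
go([.644,.200,.115],82.2)
for n in ("scene",):
    p,d=robot.camera(n); cv2.imwrite(f"pics/{n}6.png",cv2.resize(p[130:330,200:460,::-1],None,fx=3,fy=3))
```

```text
t 5.03 pos [0.5436 0.2172 0.1417] ydeg 82.1 delta cm [-10.18  -0.32   2.67] spin -0.002 q [ 0.19  0.58  1.61  0.    0.95 -1.24]
```

View pics/scene6.png

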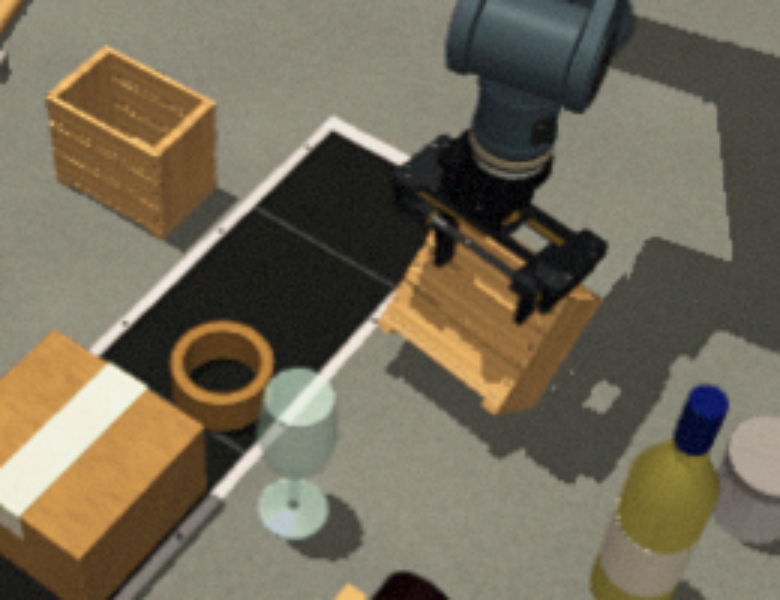

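arm_command([
  [0.6,0,0,0,8.7],
  [1.2,0,0,0,8.7],
  [1.8,0,0,0,8.7],
  [2.4,0,0,0,8.7],
  [2.4,0,0,0,8.7],
])

```text
time: 5.7
position: [0.5196, 0.2204, 0.1415]
tool_rot: [0.069, 0.998, -0.0, -0.0]
ft_force: [-0.1, -1.0, -0.5]
grip_width: 0.0867
```

Run:
```python
from h import *
go([.644,.200,.115],82.2)
for n in ("scene",):
    p,d=robot.camera(n); cv2.imwrite(f"pics/{n}7.png",cv2.resize(p[130:330,200:460,::-1],None,fx=3,fy=3))
```

```text
t 5.7 pos [0.5196 0.2204 0.1415] ydeg 82.1 delta cm [-12.61  -0.32   2.64] spin -0.001 q [ 0.2   0.55  1.66 -0.    0.92 -1.23]
```

View pics/scene7.png

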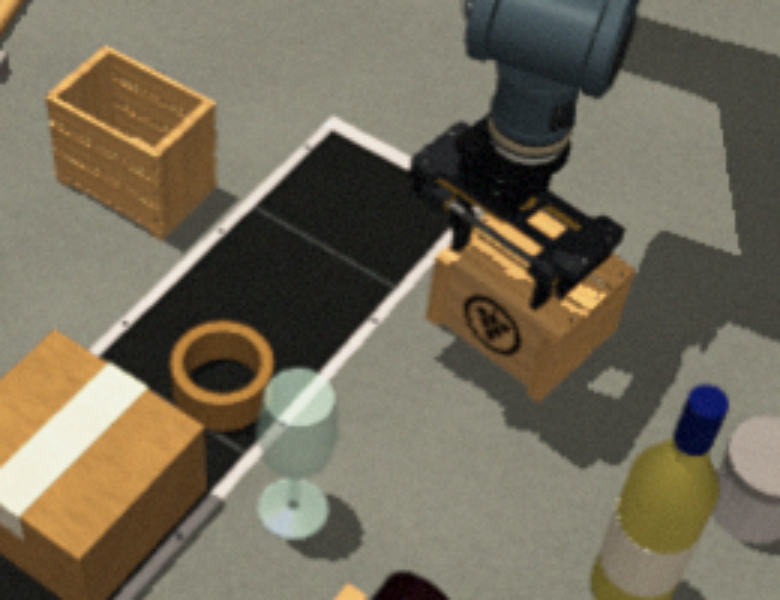

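The left crate fell onto its near side and shows the grape mark at (492,325), so the left crate is the marked one. Next the right crate, starting with a rise over it.

```bash
python3 -c "
from h import *
go([.614,-.214,.2],91.7)"
```

```text
t 5.75 pos [0.5201 0.2205 0.1416] ydeg 82.1 delta cm [-15.26 -41.75  -5.84] spin -0.167 q [ 0.2   0.55  1.66 -0.    0.92 -1.23]
```

arm_command([
  [0,0,-5.8,0,8.7],
  [-4.5,-4,-5.8,0,8.7],
  [-9,-8,-5.8,0,8.7],
  [-12,-13,-5.8,-0.08,8.7],
  [-13,-19,-5.8,-0.16,8.7],
])

```text
time: 6.38
position: [0.6252, 0.0124, 0.1996]
tool_rot: [-0.013, 1.0, -0.0, 0.001]
ft_force: [-0.0, 0.2, -0.0]
grip_width: 0.087
```

```bash
python3 -c "
from h import *
go([.614,-.214,.2],91.7)"
```

```text
t 6.38 pos [0.6252 0.0124 0.1996] ydeg 91.5 delta cm [  1.7  -22.6   -0.04] spin -0.004 q [-0.16  0.55  1.46  0.    1.13 -1.75]
```

arm_command([
  [0.4,-6,0,0,8.7],
  [0.8,-12,0,0,8.7],
  [1.2,-18,0,0,8.7],
  [1.4,-22.5,0,0,8.7],
  [1.4,-22.5,0,0,8.7],
])

```text
time: 7.0
position: [0.614, -0.2153, 0.1994]
tool_rot: [-0.008, 1.0, -0.001, 0.001]
ft_force: [0.7, 1.2, 0.9]
grip_width: 0.0868
```

Run:
```python
from h import *
go([.614,-.214,.122],91.7)
for n in ("scene",):
    p,d=robot.camera(n); cv2.imwrite(f"pics/{n}8.png",p[:,:,::-1])
```

```text
t 7.0 pos [ 0.614  -0.2153  0.1994] ydeg 91.0 delta cm [0.01 0.14 7.74] spin -0.013 q [-0.51  0.59  1.39 -0.    1.16 -2.1 ]
```

View pics/scene8.png

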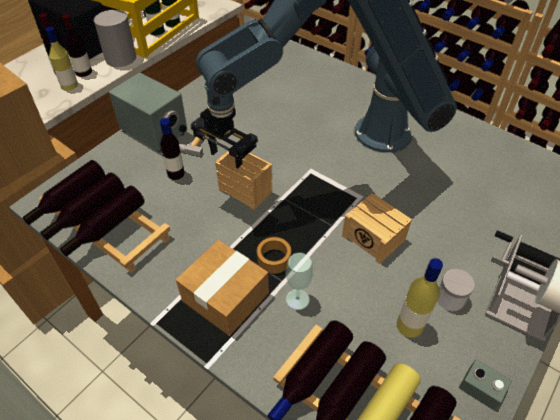

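The marked crate lies fully on its side at (375,228). The gripper is beyond the right crate's far wall, and the half bottle (172,150) is over 7 cm from its end by the measured positions. Descend and pull along an arc.

arm_command([
  [0,0,4,-0.01,8.7],
  [0,0,7.7,-0.01,8.7],
  [0,0,8,-0.01,8.7],
  [0,0,8,-0.01,8.7],
])

```text
time: 7.55
position: [0.6146, -0.2101, 0.1203]
tool_rot: [-0.017, 1.0, -0.0, 0.0]
ft_force: [1.0, 1.0, 1.2]
grip_width: 0.0865
```

arm_command([
  [0.6,0,0,0,8.7],
  [1.2,0,0,0,8.7],
  [1.8,0,0,0,8.7],
  [2.4,0,0,0,8.7],
  [3,0,-0.2,0,8.7],
])

```text
time: 8.18
position: [0.5846, -0.2126, 0.1224]
tool_rot: [-0.016, 1.0, -0.001, 0.001]
ft_force: [3.3, -0.1, 2.8]
grip_width: 0.0868
```

arm_command([
  [0.5,0,-0.2,0,8.7],
  [1,0,-0.5,0,8.7],
  [1.5,0,-0.8,0,8.7],
  [2,0,-1.1,0,8.7],
  [2.5,0,-1.4,0,8.7],
])

```text
time: 8.8
position: [0.5575, -0.2124, 0.1351]
tool_rot: [-0.016, 1.0, 0.0, -0.001]
ft_force: [0.9, -1.2, -0.4]
grip_width: 0.087
```

Run:
```python
from h import *
go([.614,-.214,.122],91.7)
for n in ("scene",):
    p,d=robot.camera(n); cv2.imwrite(f"pics/{n}9.png",cv2.resize(p[90:290,130:390,::-1],None,fx=3,fy=3))
```

```text
t 8.8 pos [ 0.5575 -0.2124  0.1351] ydeg 91.9 delta cm [-5.64 -0.34  1.3 ] spin 0.003 q [-0.55  0.6   1.58 -0.    0.96 -2.15]
```

View pics/scene9.png

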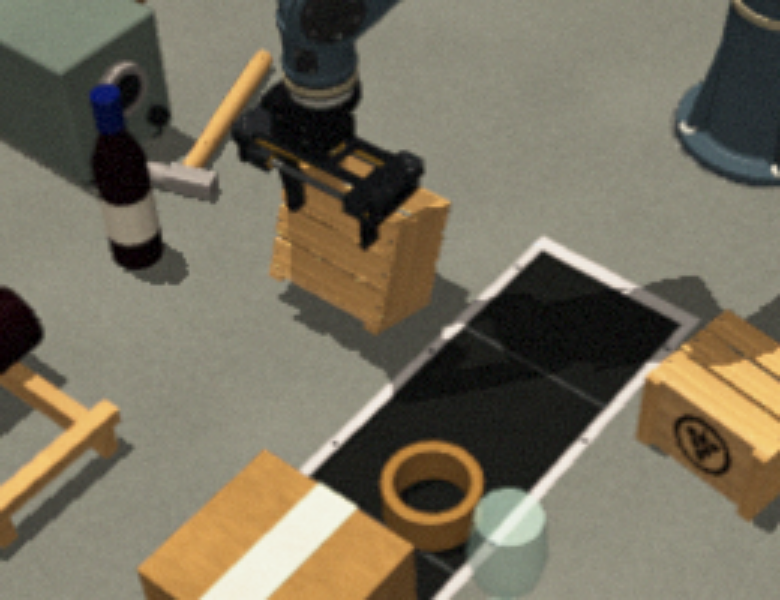

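The right crate is tipping evenly, with its bottom edge at (380,330) lifted. I'll continue the same way.

arm_command([
  [0.5,0,-0.1,0,8.7],
  [1,0,-0.2,0,8.7],
  [1.5,0,-0.4,0,8.7],
  [2,0,-0.5,0,8.7],
  [2.5,0,-0.6,0,8.7],
])

```text
time: 9.48
position: [0.5333, -0.2134, 0.1415]
tool_rot: [-0.016, 1.0, 0.0, -0.0]
ft_force: [1.0, 0.3, 2.2]
grip_width: 0.0867
```

arm_command([
  [0.6,0,0,0,8.7],
  [1.2,0,0,0,8.7],
  [1.8,0,0,0,8.7],
  [2.4,0,0,0,8.7],
  [2.4,0,0,0,8.7],
])

```text
time: 10.1
position: [0.509, -0.214, 0.1413]
tool_rot: [-0.016, 1.0, 0.0, -0.001]
ft_force: [-0.2, 0.5, -0.2]
grip_width: 0.0868
```

Run:
```python
from h import *
go([.614,-.214,.122],91.7)
for n in ("scene",):
    p,d=robot.camera(n); cv2.imwrite(f"pics/{n}10.png",cv2.resize(p[90:290,130:390,::-1],None,fx=3,fy=3))
```

```text
t 10.1 pos [ 0.509  -0.214   0.1413] ydeg 91.8 delta cm [-10.49  -0.33   1.91] spin 0.002 q [-0.6   0.54  1.69 -0.    0.91 -2.2 ]
```

View pics/scene10.png

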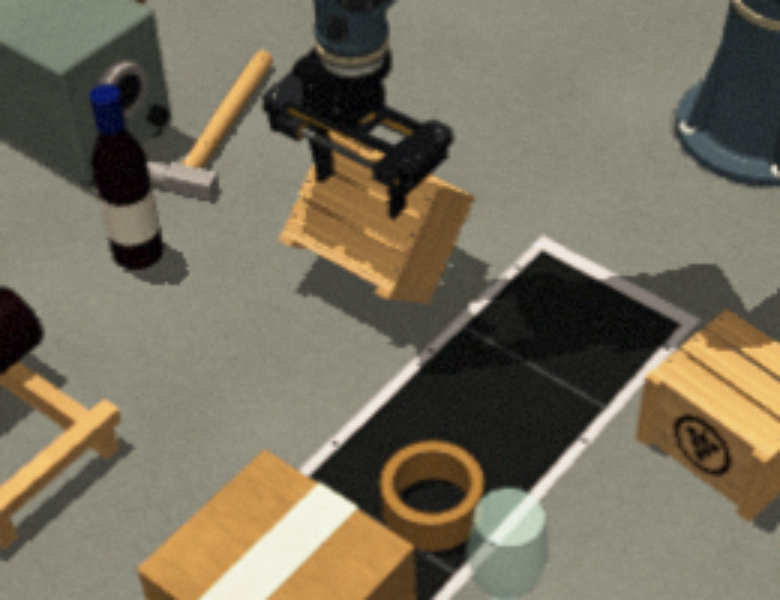

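arm_command([
  [0.5,0,0,0,8.7],
  [1,0,0,0,8.7],
  [1.5,0,0,0,8.7],
  [1.5,0,0,0,8.7],
  [1.5,0,0,0,8.7],
])

```text
time: 10.78
position: [0.4951, -0.2149, 0.1416]
tool_rot: [-0.016, 1.0, -0.0, 0.0]
ft_force: [0.1, 0.4, 0.1]
grip_width: 0.087
```

Run:
```python
from h import *
go([.614,-.214,.2],91.7)
for n in ("scene",):
    p,d=robot.camera(n); cv2.imwrite(f"pics/{n}11.png",cv2.resize(p[90:290,130:390,::-1],None,fx=3,fy=3))
```

```text
t 10.78 pos [ 0.4951 -0.2149  0.1416] ydeg 91.8 delta cm [-11.89  -0.29  -5.83] spin 0.002 q [-0.62  0.53  1.73  0.    0.89 -2.22]
```

View pics/scene11.png

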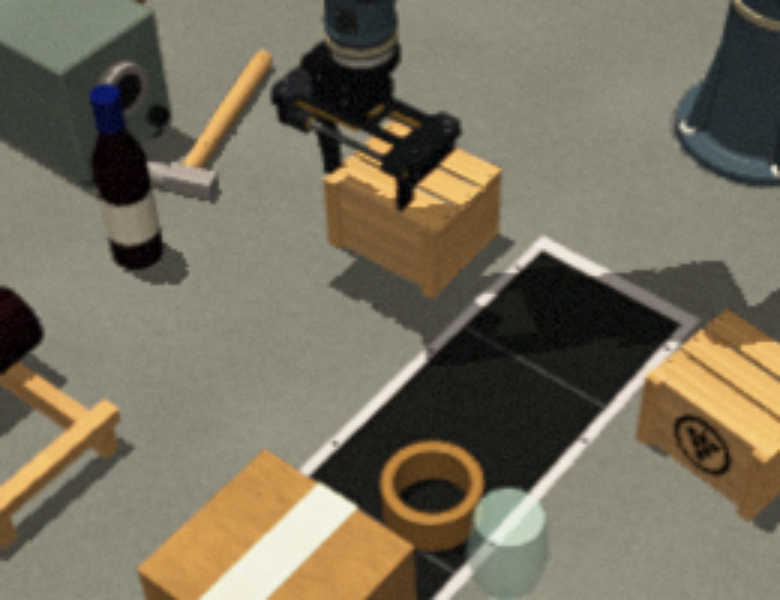

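The right crate lies on its side at (410,210) with a plain underside. Now I'll rise and measure both lying crates.

arm_command([
  [0,0,-4,0.15,8.7],
  [0,0,-7,0.3,8.7],
])

```text
time: 11.08
position: [0.4953, -0.2149, 0.2125]
tool_rot: [0.136, 0.991, -0.0, 0.0]
ft_force: [0.0, -0.1, -0.3]
grip_width: 0.0871
```

```bash
cat > meas.py <<'E'
from h import *
import sys
def meas(tag,x0=.3,x1=.6,y0=.05,y1=.33,zr=(.085,.112)):
    p,d=robot.camera('top'); cv2.imwrite(f'pics/{tag}.png',p[:,:,::-1]); P=cloud('top',d)
    M=(P[...,0]>x0)&(P[...,0]<x1)&(P[...,1]>y0)&(P[...,1]<y1)&(P[...,2]>zr[0])&(P[...,2]<zr[1])
    q=P[M]; (c,s,a)=cv2.minAreaRect(q[:,:2].astype(np.float32)); b=cv2.boxPoints((c,s,a))
    print(tag,M.sum(),'c',np.round(c,3),'size',np.round(s,3),'ang',round(a,1),'box',b.round(3).tolist(),'zmed',np.median(q[:,2]).round(4),'zstd',q[:,2].std().round(4))
    return P
E
python3 - <<'E'
from meas import *
meas('top12')
go([.45,.36,.2],-7.8)
E
```

```text
top12 2456 c [0.451 0.227] size [0.153 0.129] ang 82.2 box [[0.37700000405311584, 0.1599999964237213], [0.5040000081062317, 0.1420000046491623], [0.5249999761581421, 0.2939999997615814], [0.3970000147819519, 0.3109999895095825]] zmed 0.0999 zstd 0.0023
t 11.12 pos [ 0.4974 -0.2161  0.2165] ydeg 74.2 delta cm [20.27 54.15  1.35] spin 1.431 q [-0.62  0.42  1.65  0.    1.06 -1.91]
```

View pics/top12.png

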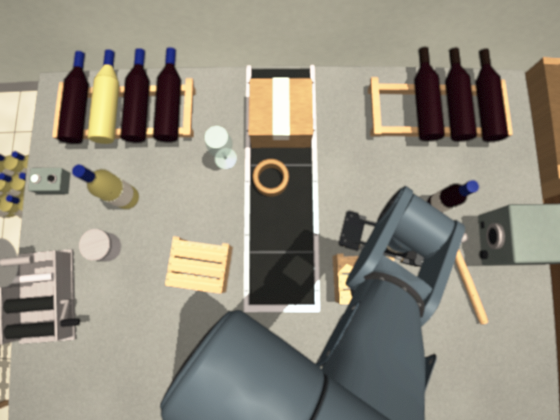

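The marked crate is at (0.451, 0.227), turned -7.8°, lying flat with its top at 0.100. Next I'll go over it to its left side, turning the jaws across.

arm_command([
  [1.9,5.5,0,0.15,8.7],
  [3.8,11,0,0.3,8.7],
  [5.7,16.5,0,0.45,8.7],
  [7.6,22,0,0.6,8.7],
  [9.5,27.3,0,0.75,8.7],
])

```text
time: 11.75
position: [0.4755, 0.0755, 0.2115]
tool_rot: [0.489, 0.872, 0.0, 0.0]
ft_force: [1.9, -0.1, 0.6]
grip_width: 0.087
```

```bash
python3 -c "
from h import *
go([.465,.36,.2],-7.8)"
```

```text
t 11.75 pos [0.4755 0.0755 0.2115] ydeg 31.4 delta cm [24.82 13.95  1.15] spin 0.685 q [-0.08  0.35  1.8   0.    0.99 -0.62]
```

arm_command([
  [5,2.8,0,0.15,8.7],
  [10,5.6,0,0.3,8.7],
  [15,8.4,0,0.45,8.7],
  [20,11.2,0,0.6,8.7],
  [24.6,14,0,0.68,8.7],
])

```text
time: 12.38
position: [0.4651, 0.3586, 0.2113]
tool_rot: [0.751, 0.66, 0.0, 0.0]
ft_force: [1.0, -0.6, 1.2]
grip_width: 0.0871
```

Run:
```python
from h import *
go([.465,.355,.05],-7.8)
p,d=robot.camera('scene'); cv2.imwrite('pics/scene13.png',p[:,:,::-1])
```

```text
t 12.38 pos [0.4651 0.3586 0.2113] ydeg -7.4 delta cm [-0.36  0.04 16.13] spin 0.008 q [ 0.47  0.49  1.54 -0.    1.11  0.6 ]
```

View pics/scene13.png

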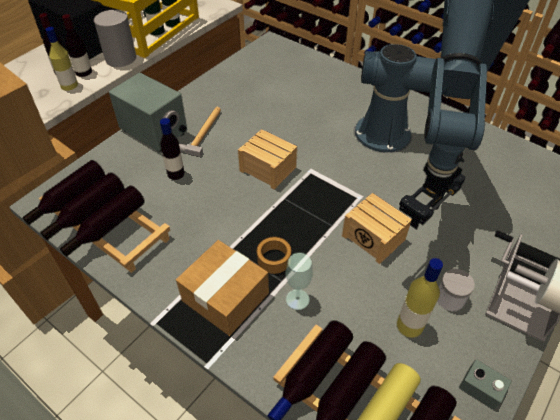

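Both crates lie flat, and the gripper is left of the marked crate at (435,195), clear of the tin and the bottle. Descend.

arm_command([
  [0,0,5,0,8.7],
  [0,0,10,0,8.7],
  [0,0,14,0,8.7],
  [0,0,16,0,8.7],
  [0,0,16,0,8.7],
])

```text
time: 13.05
position: [0.4642, 0.3557, 0.0496]
tool_rot: [0.75, 0.661, -0.002, -0.001]
ft_force: [-0.3, -1.0, -0.2]
grip_width: 0.0871
```

Run:
```python
from h import *
go([.465,.325,.05],-7.8)
go([.46,.096,.05],0)
```

```text
t 13.05 pos [0.4642 0.3557 0.0496] ydeg -7.2 delta cm [-3.03  0.46 -0.04] spin 0.01 q [ 0.46  0.72  1.66 -0.    0.77  0.59]
t 13.05 pos [0.4642 0.3557 0.0496] ydeg -7.2 delta cm [-2.581e+01  2.850e+00  1.000e-02] spin -0.126 q [ 0.46  0.72  1.66 -0.    0.77  0.59]
```

arm_command([
  [-1.5,0.2,0,0,8.7],
  [-3,0.4,0,0,8.7],
  [-4,0.5,0,0,8.7],
  [-5,0.6,0,0,8.7],
  [-6,0.7,0,0,8.7],
])

```text
time: 13.68
position: [0.4658, 0.2962, 0.0523]
tool_rot: [0.751, 0.661, 0.001, 0.0]
ft_force: [1.3, 2.9, 1.7]
grip_width: 0.0871
```

arm_command([
  [-1,0.1,0,-0.02,8.7],
  [-2,0.2,0,-0.04,8.7],
  [-3,0.4,0,-0.06,8.7],
  [-4,0.5,0,-0.09,8.7],
  [-5,0.6,0,-0.12,8.7],
])

```text
time: 14.3
position: [0.464, 0.2453, 0.0515]
tool_rot: [0.709, 0.705, -0.0, -0.0]
ft_force: [-0.8, 3.6, 1.7]
grip_width: 0.087
```

Run:
```python
from meas import *
go([.46,.096,.05],0)
p,d=robot.camera('scene'); cv2.imwrite('pics/scene14.png',p[:,:,::-1])
meas('top14',y0=-.1,y1=.25)
```

```text
t 14.3 pos [0.464  0.2453 0.0515] ydeg -0.3 delta cm [-14.93  -0.32   0.15] spin -0.006 q [0.27 0.67 1.82 0.   0.66 0.28]
top14 2167 c [0.46  0.157] size [0.126 0.148] ang 0.6 box [[0.3959999978542328, 0.23000000417232513], [0.39800000190734863, 0.0820000022649765], [0.5239999890327454, 0.08399999886751175], [0.5220000147819519, 0.23199999332427979]] zmed 0.0999 zstd 0.0023
```

View pics/scene14.png

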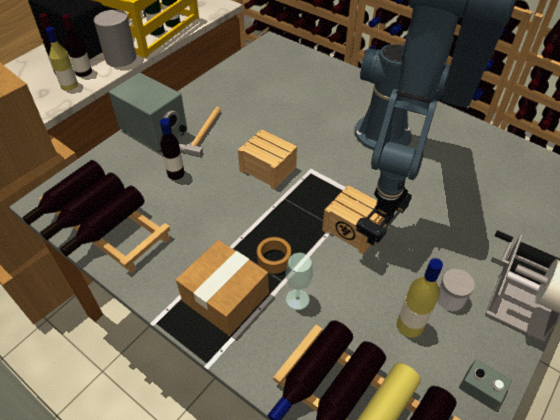

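View pics/top14.png

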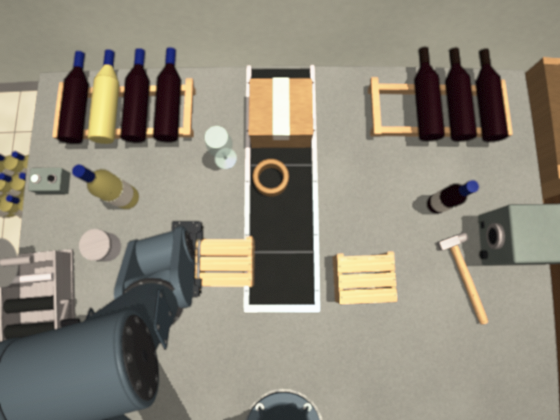

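The crate is straight (0.6°) at y = 0.157 with its front part over the belt edge, and the two fingers sit flush on its end. The push continues in -y.

arm_command([
  [-1.2,0,0,0,8.7],
  [-2.4,0,0,0,8.7],
  [-3.6,0,0,0,8.7],
  [-4.8,0,0,0,8.7],
  [-6,0,0,0,8.7],
])

```text
time: 15.02
position: [0.4639, 0.1848, 0.0515]
tool_rot: [0.71, 0.705, -0.0, -0.0]
ft_force: [0.0, 0.8, -0.9]
grip_width: 0.0872
```

arm_command([
  [-1.2,0,0,0,8.7],
  [-2.4,0,0,0,8.7],
  [-3.6,0,0,0,8.7],
  [-4.8,0,0,0,8.7],
  [-6,0,0,0,8.7],
])

```text
time: 15.65
position: [0.4636, 0.1249, 0.0516]
tool_rot: [0.71, 0.705, -0.0, -0.0]
ft_force: [0.6, 1.3, -1.4]
grip_width: 0.0872
```

Run:
```python
from meas import *
go([.46,.086,.05],0)
P=meas('top15',y0=-.1,y1=.2)
im=cv2.imread('pics/top15.png').max(2).astype(float)
for v in (185,190,292,298):
  r=im[v]; dark=[u for u in range(246,320) if r[u]<90]; print(v, dark[0],dark[-1], plane('top',[[dark[0]-.5,v],[dark[-1]+.5,v]],0).round(4).tolist())
```

```text
t 15.65 pos [0.4636 0.1249 0.0516] ydeg -0.4 delta cm [-3.9  -0.33  0.16] spin -0.007 q [ 0.03  0.64  1.93 -0.    0.58  0.04]
top15 1891 c [0.46  0.026] size [0.123 0.126] ang 89.9 box [[0.3970000147819519, -0.03500000014901161], [0.5230000019073486, -0.03500000014901161], [0.5230000019073486, 0.08799999952316284], [0.39800000190734863, 0.08799999952316284]] zmed 0.0999 zstd 0.002
185 251 311 [[0.6891, 0.0936, 0.0], [0.6884, -0.0878, 0.0]]
190 251 311 [[0.6739, 0.0935, 0.0], [0.6732, -0.0876, 0.0]]
292 246 313 [[0.3764, 0.1053, 0.0], [0.3759, -0.0884, 0.0]]
298 250 313 [[0.3595, 0.0937, 0.0], [0.3591, -0.0882, 0.0]]
```

View pics/top15.png

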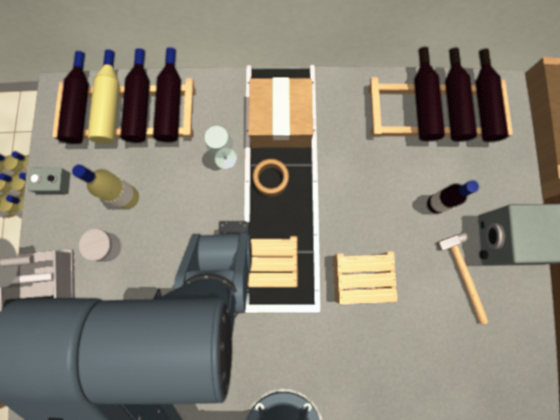

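The crate's right edge is at y = -0.035, which puts its centre at about 0.040. The belt centre line is at about 0.003, so 3.6 cm remain.

arm_command([
  [-1,0,0,0,8.7],
  [-2,0,0,0,8.7],
  [-2.8,0,0,0,8.7],
  [-3.4,0,0,0,8.7],
  [-3.7,0,0,0,8.7],
])

```text
time: 16.32
position: [0.4634, 0.0885, 0.0516]
tool_rot: [0.71, 0.704, 0.0, 0.0]
ft_force: [0.3, 2.4, 1.0]
grip_width: 0.087
```

arm_command([
  [1,0,0,0,8.7],
  [4,0,0,0,8.7],
  [7,0,-3,0,8.7],
  [10,0,-8,0,8.7],
  [14,0,-12,0,8.7],
])

```text
time: 16.95
position: [0.4642, 0.23, 0.1731]
tool_rot: [0.71, 0.705, 0.0, 0.0]
ft_force: [0.4, 1.0, -0.4]
grip_width: 0.087
```

arm_command([
  [6,0,-2,0,8.7],
  [12,0,-4,0,8.7],
  [16,0,-4,0,8.7],
  [16,0,-4,0,8.7],
])

```text
time: 17.45
position: [0.4646, 0.392, 0.2117]
tool_rot: [0.708, 0.706, 0.001, 0.0]
ft_force: [0.1, -0.3, 0.5]
grip_width: 0.0868
```

Run:
```python
from meas import *
go([.46,.086,.05],0)
meas('top16',y0=-.11,y1=.13)
P=meas('top16b',x0=.25,y0=-.35,y1=-.1)
p,d=robot.camera('scene'); cv2.imwrite('pics/scene16.png',p[:,:,::-1])
d0=np.load('pics/top0.npy')
```

```text
t 17.45 pos [0.4646 0.392  0.2117] ydeg -0.1 delta cm [-30.62  -0.42  16.14] spin -0.002 q [ 0.52  0.52  1.49 -0.    1.13  0.52]
top16 2410 c [0.46  0.003] size [0.15  0.126] ang 89.9 box [[0.3970000147819519, -0.07199999690055847], [0.5230000019073486, -0.07199999690055847], [0.5230000019073486, 0.07800000160932541], [0.39800000190734863, 0.07900000363588333]] zmed 0.1 zstd 0.0021
top16b 2532 c [ 0.416 -0.22 ] size [0.131 0.151] ang 2.3 box [[0.34700000286102295, -0.1469999998807907], [0.3529999852180481, -0.2980000078678131], [0.48500001430511475, -0.2930000126361847], [0.4779999852180481, -0.1420000046491623]] zmed 0.1002 zstd 0.0024
```

View pics/top16.png

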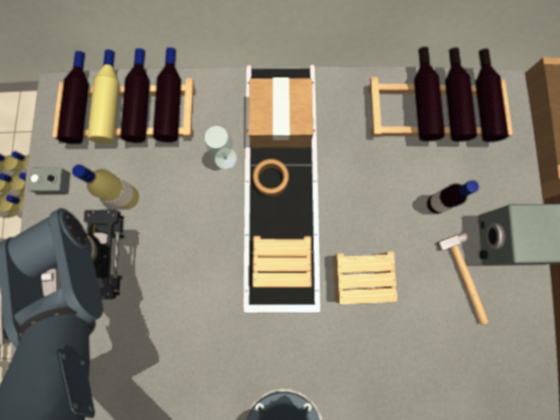

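View pics/scene16.png

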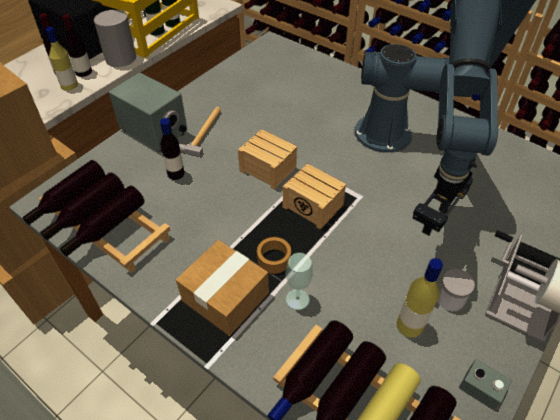

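The marked crate lies on the belt at (0.460, 0.003), centred and square. The other lies off the belt at y = -0.22. Everything else looks as it was, and the gripper is clear.

```bash
python3 -c "
from h import *
print(robot.hand_in())"
```

```text
the job is handed in; nothing more can be done
None
```

The job is done and handed in at about 17.5 s of the 72 s allowed; no verdict was reported. I pulled each crate over towards the robot by the top of its far wall. The left crate carried the grape mark, so I straightened it with the open fingers and pushed it sideways onto the belt.

**Last checks (top camera):**
- **Marked crate:** its centre is at (0.460, 0.003) m. I measured the belt's centre line at y ≈ 0.003. The crate sits square to the belt, with its top flat at 0.100 m, and about 0.12 m past the belt's near end.
- **Unmarked crate:** it lies flat at y = -0.22 m, well off the belt.
- **Other objects:** they look unmoved in both pictures by eye; I did not measure their positions again. The gripper was clear of everything.

**One oddity:** while tipping the first crate, the upward force on the fingers rose to 26 N, probably because the tips caught on a slat. Raising the fingers about 15 mm brought it back to about zero. I raised them earlier on the second crate and it tipped without trouble.

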